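# Make up the meter repair kit in the blue tray

## Robot

A 7-joint arm with a two-finger parallel gripper is mounted at the origin on the work surface. World frame = base frame: x ahead of the robot, y to its left, z up, the work surface at z = 0. Lengths are in m, angles in rad, forces in N, time in s.
With the tool pointing down it reaches from about 0.4 to 0.875 m from the base axis. Payload 6.5 kg.
Tool frame: the origin (TCP) lies at the very end of the fingers, on their centre line; the grasp point (between the pads) lies 19 mm behind it; z points along the fingers, y is the line along which they close (so a half turn about z gives the same grasp; the last joint's range is limited). The gripper opens to 88 mm and grips with 3 to 60 N. Pads are 18 mm wide; open, the fingers measure 123 mm over their backs; the gripper's body (75 mm by 187 mm) begins 45 mm behind the grasp point.
Start: joints at [-1.378, 0.536, -0.004, 1.538, 0.003, 1.067, -0.071], TCP at [0.166, 0.628, 0.239] pointing down, gripper open.
Joint ranges: [-2.7, 2.7], [-0.37, 2.16], [-1.27, 1.26], [0.24, 2.4], [-1.31, 4.45], [0.19, 1.91], [-2.76, 2.76]. Speed limits (rad/s): [2.39, 2.39, 3.14, 3.14, 3.14, 3.14, 3.14].

## Interface

Orientations are given as a unit quaternion [x, y, z, w].
In Python, from rig import arm, viewer, order gives the robot as it stands.
- The arm moves only by the shell command python3 -m creep 'ROWS' [FORCE]. ROWS is JSON, a list of rows, each a list of 7 numbers: the turn, a rotation vector about the world's x, y, z in rad, then the shift along the world's x, y, z in m, then the finger opening in m, from 0 to 0.0881. In form: [[rx, ry, rz, tx, ty, tz, gripper], ...]. A call has 1 to 12 rows; each row is the pose to reach, as a shift and turn from the pose commanded when the call began; what a row does not reach only later rows make up. A row lasts 1/8 s, in which the tool goes at most 62.5 mm and 10.7 degrees, less where a joint would pass 70% of its speed; a pose out of reach is approached as far as the arm can. A call with a gripper value outside its range is refused whole. The fingers move at their own pace and stop on an object; FORCE is the grip in N (left out, the last holds). Time passes only in rows, so rows that repeat a pose let the fingers close. It gives the time, the measured TCP pose, the force, the opening and the grip force at its end, in the units of the state.
- arm.read_state(): the state, without advancing time (a new reading comes with each control period).
- viewer.read_camera(name): name is "scene" or "top" or "wrist"; returns a dict with "color" (480x640x3 uint8, red, green, blue), "depth" (480x640 float32, m along the optical axis (not along the pixel's ray), 0 where there is no reading), "vertical_fov" (degrees; the focal length in pixels is half the picture's height over the tangent of half this angle, whatever the lens; pixels are square), "cx", "cy" (the principal point, pixels), "k1" (the pictures are not rectified: a ray, as slopes to the right and down, at radius r is drawn at 1 + k1 r^2 times it, then the intrinsics apply), "R" (3x3) and "t" (3): a world point X has camera coordinates R X + t; the wrist camera has in their place "T_tool_cam" (4x4, takes a point from camera to tool coordinates, whose origin is the TCP and whose axes are the flange's). Camera axes: x right, y down, z forward; pixel columns grow to the right and rows downward; lengths in m; the calibration is good to about 2 mm. A picture is of the moment at which its call begins: read the wrist's pose just before it.
- order.close_job(): hands the job in; it is judged then, once.
The state is a dict: "clock": time; "qpos": joint angles; "qd": joint speeds; "joint_torque": joint torques, N m; "ee_pos": TCP position; "tool_rot": TCP orientation; "ft_force": force on the tool from outside, world axes, zero at the start; "ft_torque": the same for the moment, N m; "gripper_width": finger opening in m; "grip_force": force on a finger pad.
Only numpy, scipy, OpenCV 4.12 (cv2) and the standard library are available. Lean on these libraries where they do the work, as an engineer would, in place of code of your own. Each camera call takes 0.05 s, during which the arm holds its last target. There are 200 camera calls.

## Task

Make up the repair kit in the blue tray: put the ring flange over the post and lay it flat, then the brass hex nut over the post flat on top of it, lay the long pipe nipple in the middle of the groove between the two bars, and lay the plastic elbow flat in the middle of the walled nest. Leave the look-alikes (the disc without a hole, the short nipple and the tee) where they lie.

Things in the scene. Friction and masses are not known exactly. Their poses are not given: they have to be found in the camera images.
- nest_post: Grey nest with one upright round post at its centre, 16 mm across, 40 mm above the base. Ring flange, then hex nut, go over it. Nest: 92 mm square, base 8 mm thick; origin at the centre of its underside, 4 mm above the table (base top: 12 mm), z up. Fixed in the low blue tray (rim level with base tops); 3 nests in a row along y, 97 mm apart, any order.
- nest_rack: Grey nest with two round bars along its y, 10 mm thick, lying on the base at x = +15 and -15 mm. The nipple lies in the groove between, its axis then 19.7 mm above the base. Nest: 92 mm square, base 8 mm thick; origin at the centre of its underside, 4 mm above the table (base top: 12 mm), z up. Fixed in the low blue tray (rim level with base tops); 3 nests in a row along y, 97 mm apart, any order.
- nest_well: Grey nest with a low wall all round: a square well, 86 mm inside, walls 3 mm thick, 8 mm above the base. The elbow lies in it. Nest: 92 mm square, base 8 mm thick; origin at the centre of its underside, 4 mm above the table (base top: 12 mm), z up. Fixed in the low blue tray (rim level with base tops); 3 nests in a row along y, 97 mm apart, any order.
- flange_mid (a point): Ring flange: flat plain steel ring, 58 mm outside, hole 34 mm, 16 mm thick, about 160 g, lying flat on the table. Point at its centre, half-way up (8 mm above its underside); z is the ring's axis.
- nut_mid (a point): Hexagonal brass lock nut, 46 mm across the flats (53 mm across the corners), hole 32 mm, 16 mm thick, about 100 g, lying flat. Point at its centre, half-way up (8 mm above its underside); z is the axis of the hole; its x axis passes through the middle of a flat, so flats face 0, 60, 120... degrees from x.
- nipple_mid (a point): Long pipe nipple: straight round steel pipe piece with threaded ends, 32 mm across, 76 mm long, about 200 g, lying on the table. Point at its middle, on its axis, 16 mm above the table; x runs along the pipe.
- elbow_mid (a point): White plastic 90 degree pipe elbow, 32 mm thick, about 70 g, lying flat. Point at the middle of its 58 x 58 mm outline, 16 mm above its underside (at the edge of the inside corner, not on a leg). The leg axes cross at x = y = -13 mm; thence one leg runs 42 mm along +x, one 42 mm along +y. Grip a leg across, 27 mm from the crossing (x = 14, y = -13 mm).
- blank_mid (a point): Look-alike, to be left: blank steel disc, 58 mm across and 16 mm thick like the ring flange, but with no hole in the middle. Point at its centre, half-way up.
- short_nipple_mid (a point): Look-alike, to be left: short pipe nipple, 32 mm across like the long one but only 44 mm long. Point at its middle, on its axis; x along the pipe.
- tee_mid (a point): Look-alike, to be left: white plastic pipe tee, 32 mm thick, with three legs; outline 84 by 58 mm. Point at the middle of that outline, half-way up; the long run lies along x at y = -13 mm and the branch points to +y.
There are look-alikes about, which are no part of the job. Of the things shaped like the nest_post, the grey one is meant. Leave any green look-alike of the part that bears nipple_mid alone.

How it is judged:
At the end, for the whole second after the job is handed in: Flange flat on the post nest's base, nut flat on it, both within 13 mm of the post; nipple in the rack's groove (15 mm, 0.15 rad along the bars); elbow flat inside the well, within 18 mm of its middle; all at rest; blank disc, short nipple and tee within 30 mm of their start (horizontal distance between each of flange_mid, nut_mid and nest_post below 0.013 m and z of flange_mid in the frame of nest_post below 0.021 m and z of nut_mid in the frame of nest_post between 0.027 and 0.037 m and horizontal distance between nipple_mid and nest_rack below 0.015 m and z of nipple_mid in the frame of nest_rack below 0.033 m and angle between the x axis of nipple_mid and the y axis of nest_rack, either way round below 0.15 rad and horizontal distance between elbow_mid and nest_well below 0.018 m and z of elbow_mid in the frame of nest_well below 0.028 m and angle between each of elbow_mid, flange_mid, nut_mid's own z axis and vertical below 0.12 rad and linear speed of each of flange, nut, nipple, elbow below 0.02 m/s and distance of each of blank_mid, short_nipple_mid, tee_mid from where it was at the start of the episode below 0.03 m); the robot touches nothing.
It fails at once if A look-alike (blank disc, short nipple or tee) is moved by more than 30 mm (distance of any of blank_mid, short_nipple_mid, tee_mid from where it was at the start of the episode above 0.03 m).
It also fails if it takes over 112 s, if anything falls off the work surface, if the arm or the gripper's body presses on something with over 40 N, if the wrist force passes 120 N, or if a joint passes its speed limit or range.

## Working session

There is one attempt and no reset: what is moved stays moved. The work goes in short steps, Python scripts to look and compute and a shell command to move; the robot and the scene stay as the last step left them, time stands still between calls to the robot, and variables do not carry over. Pictures are saved under pics/ and viewed, at most 14 in all, crops included, and the job is handed in when it is done.

```bash
mkdir -p pics; ls; cat > h.py <<'E'
from rig import arm, viewer, order
import numpy as np, cv2
from scipy.spatial.transform import Rotation as Ro
def shot(name,f=None):
    s=arm.read_state(); c=viewer.read_camera(name); c=dict(c)
    if name=='wrist':
        T=np.eye(4);T[:3,:3]=Ro.from_quat(s['tool_rot']).as_matrix();T[:3,3]=s['ee_pos']
        M=T@np.array(c['T_tool_cam']); c['Rw'],c['tw']=M[:3,:3],M[:3,3]
    else:
        R=np.array(c['R']);c['Rw'],c['tw']=R.T,-R.T@np.array(c['t'])
    if f: cv2.imwrite(f'pics/{f}.png',c['color'][:,:,::-1]); np.savez(f'pics/{f}.npz',**c)
    return c
def K(c):
    f=240/np.tan(np.radians(float(c['vertical_fov']))/2)
    return np.array([[f,0,float(c['cx'])],[0,f,float(c['cy'])],[0,0,1]])
def cloud(c):
    v,u=np.mgrid[:480,:640]
    p=np.stack([u,v],-1).reshape(-1,1,2).astype(float)
    n=cv2.undistortPoints(p,K(c),np.array([float(c['k1']),0,0,0])).reshape(480,640,2)
    d=c['depth'][...,None]
    P=np.concatenate([n*d,d],-1)@c['Rw'].T+c['tw']
    P[c['depth']==0]=np.nan
    return P
E
python3 - <<'E'
from h import *
s=arm.read_state();print({k:np.round(v,3) for k,v in s.items()})
for n in('top','scene'):
    c=shot(n,n);print(n,c['vertical_fov'],c['k1'],c['tw'])
E
```

```text
pics
{'clock': np.float64(0.0), 'qpos': array([-1.378,  0.537, -0.004,  1.539,  0.003,  1.067, -0.071]), 'qd': array([-0.001, -0.   , -0.   ,  0.   , -0.   ,  0.   ,  0.   ]), 'joint_torque': array([ 1.0000e-03, -5.7098e+01,  9.9100e-01, -2.5160e+01, -5.6000e-02,
        1.8000e-02,  0.0000e+00]), 'ee_pos': array([0.166, 0.628, 0.238]), 'tool_rot': array([ 0.129,  0.992, -0.001, -0.   ]), 'ft_force': array([0.156, 0.299, 0.416]), 'ft_torque': array([-0.025,  0.028,  0.022]), 'grip_force': np.float64(0.0), 'gripper_width': np.float64(0.088)}
top 47.57673162911623 -0.018165261291078642 [ 0.33635946 -0.05067922  1.06322652]
scene 56.154333274730504 -0.10794163435092301 [ 0.88025765 -0.33013347  0.80665252]
```

View pics/top.png

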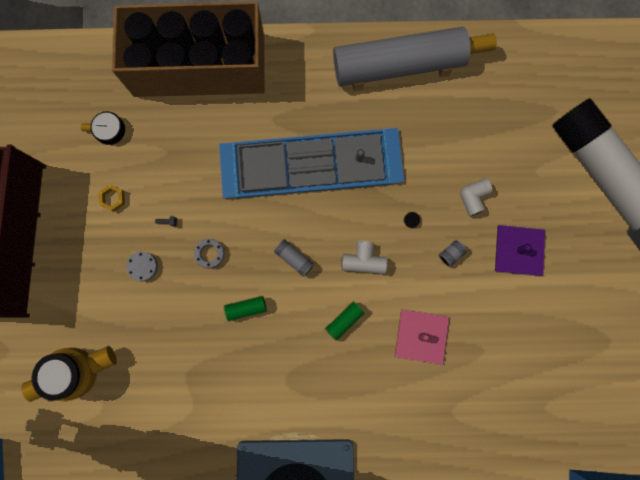

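View pics/scene.png

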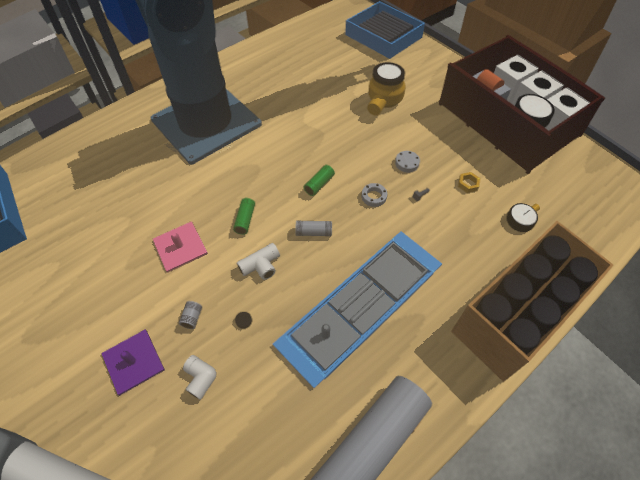

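The top view shows these parts by pixel:
- **Parts to move:** flange (210,253), nut (111,198), grey long nipple (294,257), elbow (477,197).
- **Look-alikes:** blank disc (142,266), tee (365,260), short nipple (453,253).
- **Tray, left to right:** well (263,167), rack (311,163), post (361,158).

The scene view agrees.

```bash
cat > m1.py <<'E'
from h import *
c=np.load('pics/top.npz');P=cloud(c)
def seg(u,v,r,zlo,zhi):
    q=P[v-r:v+r+1,u-r:u+r+1].reshape(-1,3); q=q[(q[:,2]>zlo)&(q[:,2]<zhi)]
    (cx,cy),(w,h),a=cv2.minAreaRect((q[:,:2]*1000).astype(np.float32))
    e=np.linalg.eigh(np.cov(q[:,:2].T))[1][:,1]
    print('  med',np.round(np.median(q,0),4),'rect c',round(cx,1),round(cy,1),'wh',round(w,1),round(h,1),'a',round(a,1),'pc deg',round(np.degrees(np.arctan2(e[1],e[0])),1),'n',len(q),'zmax',round(q[:,2].max(),3))
for n,u,v,r,lo,hi in [('flange',210,253,22,.008,.03),('blank',142,266,22,.008,.03),('nut',111,198,20,.008,.03),('nip',294,257,26,.015,.045),('tee',365,260,30,.015,.045),('short',453,253,20,.015,.045),('elbow',477,197,24,.012,.045),('postpin',361,158,14,.03,.07),('rack',311,163,21,.015,.03),('well',263,167,29,.016,.03),('tray',312,163,0,0,1)]:
    print(n); 
    if r: seg(u,v,r,lo,hi)
tab=P[280:380:20,150:220:20,2];print('table z',np.nanmedian(tab),'px',P[300,295]-P[300,294])
for p in[(150,85),(420,30)]: print(p,P[p[0],p[1]])
for n,u,v in[('crate',180,40),('cyl',400,55),('pipeR',590,140),('bin',20,180),('valve',60,375),('gauge',106,127),('puck',412,220),('purple',527,250),('pinkpost',428,338)]:print(n,np.round(P[v,u],3))
E
python3 m1.py
```

```text
flange
  med [0.4632 0.1645 0.0155] rect c 463.5 163.5 wh 54.3 56.9 a 89.0 pc deg -167.8 n 458 zmax 0.021
blank
  med [0.4404 0.2943 0.0155] rect c 440.3 294.9 wh 56.4 57.4 a 9.6 pc deg 77.3 n 707 zmax 0.021
nut
  med [0.5784 0.3597 0.0151] rect c 578.3 360.4 wh 54.0 46.0 a 64.5 pc deg 57.9 n 311 zmax 0.02
nip
  med [ 0.4503 -0.0011  0.0289] rect c 451.2 -0.3 wh 77.0 32.1 a 49.5 pc deg 49.1 n 662 zmax 0.036
tee
  med [ 0.4413 -0.1361  0.0294] rect c 450.8 -136.7 wh 84.5 59.0 a 83.9 pc deg 83.3 n 973 zmax 0.038
short
  med [ 0.4541 -0.3067  0.0285] rect c 454.5 -307.9 wh 32.3 46.1 a 38.1 pc deg 129.4 n 408 zmax 0.037
elbow
  med [ 0.5683 -0.354   0.0287] rect c 564.8 -361.9 wh 58.5 60.2 a 21.4 pc deg 150.8 n 740 zmax 0.038
postpin
  med [ 0.6459 -0.133   0.0475] rect c 647.9 -132.5 wh 13.9 13.6 a 1.9 pc deg 75.0 n 66 zmax 0.055
rack
  med [ 0.6392 -0.0379  0.0201] rect c 639.7 -38.3 wh 83.3 86.1 a 89.2 pc deg 96.9 n 492 zmax 0.025
well
  med [0.6372 0.0488 0.0195] rect c 638.0 56.7 wh 106.9 116.9 a 1.1 pc deg 102.0 n 381 zmax 0.026
tray
table z -0.00043460268884232267 px [ 8.73516152e-05 -1.77359508e-03 -3.71834002e-03]
(150, 85) [ 0.68220481  0.42277164 -0.00340709]
(420, 30) [ 0.14947104  0.50862028 -0.00237805]
crate [0.867 0.208 0.087]
cyl [ 0.834 -0.213  0.074]
pipeR [ 0.658 -0.564  0.074]
bin [0.601 0.509 0.077]
valve [0.242 0.411 0.089]
gauge [0.719 0.37  0.025]
puck [ 0.522 -0.234  0.014]
purple [ 0.455 -0.442  0.047]
pinkpost [ 0.295 -0.248  0.048]
```

```bash
cat > m2.py <<'E'
from h import *
c=np.load('pics/top.npz');P=cloud(c);I=c['color'].astype(int)
w=np.zeros((480,640),bool);w[120:205,210:412]=1
b=w&(I[:,:,2]>I[:,:,0]+40)&(P[:,:,2]>.004)&(P[:,:,2]<.03)
print('tray',cv2.minAreaRect((P[b][:,:2]*1000).astype(np.float32)),np.median(P[b][:,2]))
m=np.zeros((480,640),bool);m[140:172,347:372]=1
q=P[m&(P[:,:,2]>.049)];print('posttop',np.round(q.mean(0),4),len(q))
# rack bars
m[:]=0;m[140:188,290:333]=1
q=P[m&(P[:,:,2]>.0175)&(P[:,:,2]<.03)];print('bars',cv2.minAreaRect((q[:,:2]*1000).astype(np.float32)))
E
python3 m2.py
cat >> h.py <<'E'
def go(x,y,z,ang=None):
    s=arm.read_state();R=Ro.from_quat(s['tool_rot']).as_matrix();p=np.array(s['ee_pos'])
    a=np.degrees(np.arctan2(R[1,1],R[0,1]));out=np.round(np.array([x,y,z])-p,4)
    d=None if ang is None else ((ang-a+90)%180-90)
    tilt=np.degrees(np.arccos(-R[2,2]))
    print('pos',np.round(p,4),'yang %.1f tilt %.1f q7 %.2f'%(a,tilt,s['qpos'][6]),'w %.3f t %.1f'%(s['gripper_width'],s['clock']),'shift',out,'rz',None if d is None else np.round(np.radians([d,d-180 if d>0 else d+180]),3))
E
python3 -c "
from h import *
go(.4635,.1640,.12,75)"
```

```text
tray ((642.0711669921875, -37.44744873046875), (113.44388580322266, 358.93475341796875), 3.9604179859161377) 0.011053941910978526
posttop [ 0.6485 -0.1325  0.051 ] 25
bars ((631.9951782226562, -38.08540725708008), (83.11787414550781, 63.08391189575195), 88.89530944824219)
pos [0.1662 0.6278 0.238 ] yang 75.2 tilt 0.1 q7 -0.07 w 0.088 t 0.1 shift [ 0.2973 -0.4638 -0.118 ] rz [-3.000e-03  3.139e+00]
```

```bash
python3 -m creep '[[0,0,0,0.03,-0.05,0,0.085],[0,0,0,0.06,-0.1,0,0.085],[0,0,0,0.09,-0.15,0,0.085],[0,0,0,0.12,-0.2,0,0.085],[0,0,0,0.15,-0.25,0,0.085],[0,0,0,0.18,-0.3,0,0.085],[0,0,0,0.21,-0.35,0,0.085],[0,0,0,0.24,-0.4,0,0.085],[0,0,0,0.27,-0.45,-0.02,0.085],[0,0,0,0.297,-0.464,-0.05,0.085],[0,0,0,0.297,-0.464,-0.07,0.085],[0,0,0,0.297,-0.464,-0.07,0.085]]' 30
python3 -c "
from h import *
go(.4635,.1640,.12,75)
c=shot('wrist','w1')"
```

```text
clock: 1.6
ee_pos: [0.4622, 0.1636, 0.1673]
tool_rot: [0.129, 0.992, -0.001, -0.002]
ft_force: [-0.5, 0.6, -0.3]
gripper_width: 0.0853
grip_force: 0.0
pos [0.4622 0.1636 0.1673] yang 75.1 tilt 0.2 q7 0.98 w 0.085 t 1.6 shift [ 0.0013  0.0004 -0.0473] rz [-3.000e-03  3.139e+00]
```

View pics/w1.png

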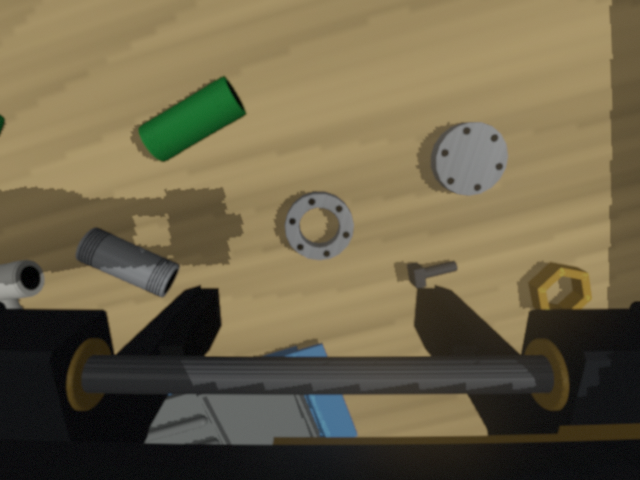

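The wrist view shows the flange at (320,227), the nut at (565,288), the blank at (471,158) and the long nipple at (128,262).

```bash
python3 - <<'E'
from h import *
c=np.load('pics/w1.npz');P=cloud(c);I=c['color'].astype(int)
def rr(n,box,lo,hi,col=None):
    m=np.zeros((480,640),bool);m[box[1]:box[3],box[0]:box[2]]=1
    m&=(P[:,:,2]>lo)&(P[:,:,2]<hi)
    if col is not None:m&=col
    print(n,np.round(np.median(P[m],0),4),cv2.minAreaRect((P[m][:,:2]*1000).astype(np.float32)))
rr('flange',(270,180,370,272),.008,.03)
rr('nut',(525,255,605,310),.008,.03,I[:,:,0]>I[:,:,2]+50)
rr('nip',(70,220,185,285),.015,.045)
E
```

```text
flange [0.4644 0.1633 0.0152] ((465.4523010253906, 162.855224609375), (56.77468490600586, 57.139625549316406), 11.74942398071289)
nut [0.569  0.3617 0.0146] ((575.1045532226562, 359.7325134277344), (51.1418342590332, 41.124454498291016), 76.45587921142578)
nip [ 0.4479 -0.0008  0.0286] ((452.0611572265625, -1.5243492126464844), (77.62537384033203, 30.575199127197266), 50.429935455322266)
```

```bash
python3 -m creep '[[0,0,0,0.002,0,-0.06,0.085],[0,0,0,0.002,0,-0.12,0.085],[0,0,0,0.002,0,-0.15,0.085],[0,0,0,0.002,0,-0.162,0.085],[0,0,0,0.002,0,-0.162,0.085],[0,0,0,0.002,0,-0.162,0.045],[0,0,0,0.002,0,-0.162,0.045],[0,0,0,0.002,0,-0.162,0.045],[0,0,0,0.002,0,-0.162,0.045],[0,0,0,0.002,0,-0.162,0.045]]' 30
python3 -c "
from h import *
go(.6486,-.1335,.18,75)"
```

```text
clock: 2.9
ee_pos: [0.4658, 0.1645, 0.0075]
tool_rot: [0.129, 0.992, 0.0, 0.0]
ft_force: [-0.4, -0.2, 7.3]
gripper_width: 0.0573
grip_force: 30.0
pos [0.4658 0.1645 0.0075] yang 75.2 tilt 0.1 q7 1.05 w 0.057 t 2.9 shift [ 0.1828 -0.298   0.1725] rz [-3.000e-03  3.139e+00]
```

```bash
python3 -m creep '[[0,0,0,0,0,0.05,0.045],[0,0,0,0,0,0.1,0.045],[0,0,0,0.03,-0.045,0.13,0.045],[0,0,0,0.06,-0.09,0.13,0.045],[0,0,0,0.09,-0.14,0.13,0.045],[0,0,0,0.12,-0.19,0.13,0.045],[0,0,0,0.15,-0.24,0.13,0.045],[0,0,0,0.175,-0.285,0.13,0.045],[0,0,0,0.183,-0.298,0.13,0.045],[0,0,0,0.183,-0.298,0.13,0.045],[0,0,0,0.183,-0.298,0.13,0.045]]'
python3 -c "
from h import *
go(.6486,-.1335,.0195,75)
c=shot('wrist','w2')"
```

```text
clock: 4.28
ee_pos: [0.6477, -0.131, 0.1364]
tool_rot: [0.128, 0.992, 0.001, -0.001]
ft_force: [-0.1, 0.6, -1.8]
gripper_width: 0.0574
grip_force: 30.0
pos [ 0.6477 -0.131   0.1364] yang 75.3 tilt 0.1 q7 1.58 w 0.057 t 4.3 shift [ 0.0009 -0.0025 -0.1169] rz [-0.005  3.136]
```

View pics/w2.png

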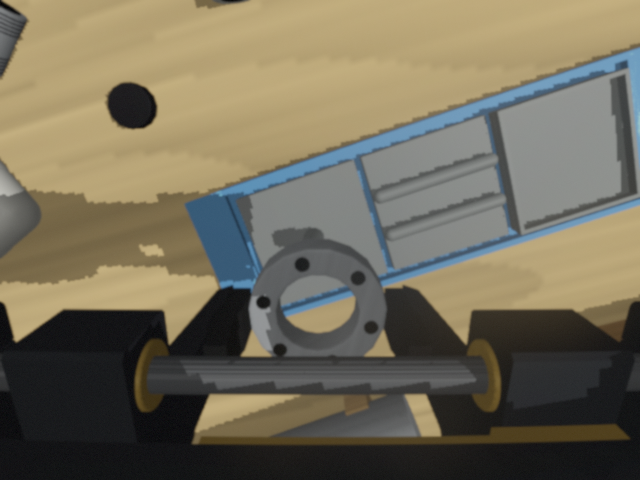

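The flange is held level at (318,302), with the post nest hidden beneath it. The rack and well lie where I expected them.

```bash
python3 -m creep '[[0,0,0,0,0,-0.04,0.045],[0,0,0,0,0,-0.07,0.045],[0,0,0,0,0,-0.07,0.045],[0,0,0,0,0,-0.07,0.045]]'
python3 -c "
from h import *
go(.6486,-.1335,.0195,75)"
```

```text
clock: 4.82
ee_pos: [0.6491, -0.1329, 0.0681]
tool_rot: [0.129, 0.992, 0.0, 0.001]
ft_force: [1.0, 0.8, -1.0]
gripper_width: 0.0571
grip_force: 30.0
pos [ 0.6491 -0.1329  0.0681] yang 75.2 tilt 0.1 q7 1.60 w 0.057 t 4.8 shift [-0.0005 -0.0006 -0.0486] rz [-0.004  3.138]
```

```bash
python3 -m creep '[[0,0,0,0,0,-0.02,0.045],[0,0,0,0,0,-0.04,0.045],[0,0,0,0,0,-0.047,0.045],[0,0,0,0,0,-0.047,0.045],[0,0,0,0,0,-0.047,0.045]]'
python3 -c "
from h import *
go(.6486,-.1335,.0195,75)"
```

```text
clock: 5.45
ee_pos: [0.6473, -0.1333, 0.0195]
tool_rot: [0.129, 0.992, 0.0, -0.001]
ft_force: [-3.8, 1.6, 5.3]
gripper_width: 0.0578
grip_force: 30.0
pos [ 0.6473 -0.1333  0.0195] yang 75.2 tilt 0.2 q7 1.61 w 0.058 t 5.5 shift [ 0.0013 -0.0002 -0.    ] rz [-3.000e-03  3.139e+00]
```

```bash
python3 -m creep '[[0,0,0,0,0,0,0.075],[0,0,0,0,0,0,0.075],[0,0,0,0,0,0,0.075],[0,0,0,0,0,0.05,0.075],[0,0,0,0,0,0.1,0.075],[0,0,0,0,0,0.15,0.075],[0,0,0,-0.01,0.05,0.15,0.075],[0,0,0,-0.02,0.11,0.15,0.075],[0,0,0,-0.03,0.17,0.15,0.075],[0,0,0,-0.04,0.23,0.15,0.075],[0,0,0,-0.05,0.29,0.15,0.075],[0,0,0,-0.06,0.35,0.15,0.075]]'
python3 -m creep '[[0,0,0,-0.005,0.06,0,0.08],[0,0,0,-0.01,0.12,0,0.08],[0,0,0,-0.01,0.143,0,0.08],[0,0,0,-0.01,0.143,0,0.08],[0,0,0,-0.01,0.143,0,0.08]]'
python3 - <<'E'
from h import *
c=shot('wrist','w3');P=cloud(c);I=c['color'].astype(int)
m=(P[:,:,2]>.008)&(P[:,:,2]<.03)&(I[:,:,0]>I[:,:,2]+50)&(np.hypot(P[:,:,0]-.578,P[:,:,1]-.36)<.05)
q=P[m];print(np.median(q,0),len(q))
p=(q[:,:2]*1000).astype(np.float32);print(cv2.minAreaRect(p))
h=cv2.convexHull(p)[:,0];
w=[(np.ptp(h@[np.cos(a),np.sin(a)])) for a in np.radians(range(180))]
s=[w[a]+w[(a+60)%180]+w[(a+120)%180] for a in range(60)];print(int(np.argmin(s)),min(s)/3)
go(.578,.36,.01,94.5)
t=shot('top','t2')
E
```

```text
clock: 6.95
ee_pos: [0.588, 0.2182, 0.1699]
tool_rot: [0.129, 0.992, 0.0, 0.0]
ft_force: [0.7, 0.4, 0.3]
gripper_width: 0.0749
grip_force: 0.0
clock: 7.58
ee_pos: [0.5794, 0.3562, 0.1696]
tool_rot: [0.131, 0.991, -0.001, 0.0]
ft_force: [0.2, -0.6, 0.0]
gripper_width: 0.0802
grip_force: 0.0
[0.57988365 0.35908121 0.01513058] 1503
((580.0948486328125, 358.91143798828125), (52.143959045410156, 46.143165588378906), 4.277132511138916)
34 46.39550741117373
pos [0.5795 0.3561 0.1697] yang 75.0 tilt 0.1 q7 0.80 w 0.080 t 7.6 shift [-0.0015  0.0039 -0.1597] rz [ 0.341 -2.801]
```

View pics/w3.png

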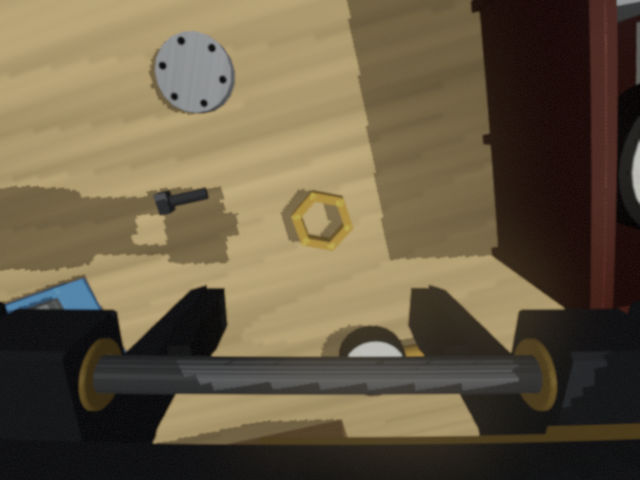

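```bash
python3 - <<'E'
import cv2
I=cv2.imread('pics/t2.png')[110:230,200:420];cv2.imwrite('pics/t2c.png',cv2.resize(I,None,fx=3,fy=3,interpolation=cv2.INTER_CUBIC))
E
```

```text
(no output)
```

View pics/t2c.png

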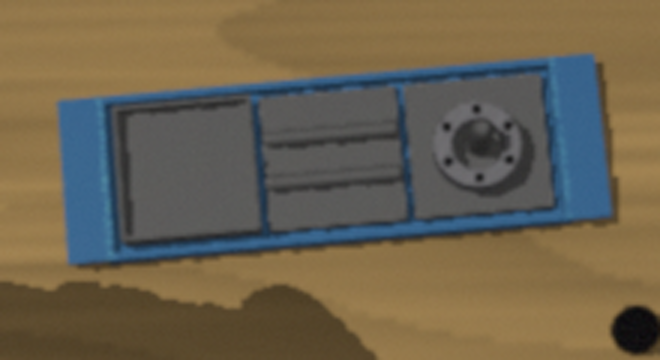

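The nut is at (322,220) in the wrist view, with its flats at 34, 94 and 154 degrees. The crop shows the flange lying flat around the post at (480,145). The red bin stands at the right of the wrist view, so I'll check its clearance.

```bash
python3 - <<'E'
from h import *
P=cloud(np.load('pics/w3.npz'));Q=cloud(np.load('pics/top.npz'))
for X in(P,Q):
    m=(X[:,:,2]>.06)&(X[:,:,2]<.3)&(X[:,:,0]>.46)&(X[:,:,0]<.69)&(X[:,:,1]>.41)
    q=X[m];print(len(q),q[:,1].min() if len(q) else 0,np.percentile(q,[1,50,99],axis=0).round(3) if len(q) else 0)
go(.5795,.359,.006,34)
E
```

```text
42003 0.41000064154001375 [[0.477 0.41  0.062]
 [0.564 0.507 0.123]
 [0.648 0.561 0.266]]
2408 0.49862975334108883 [[0.462 0.5   0.061]
 [0.569 0.51  0.097]
 [0.652 0.521 0.132]]
pos [0.5794 0.3564 0.1699] yang 75.0 tilt 0.1 q7 0.80 w 0.080 t 7.7 shift [ 1.000e-04  2.600e-03 -1.639e-01] rz [-0.715  2.427]
```

```bash
python3 -m creep '[[0,0,0.17,0,0.0026,-0.03,0.08],[0,0,0.332,0,0.0026,-0.06,0.08],[0,0,0.332,0,0.0026,-0.11,0.08],[0,0,0.332,0,0.0026,-0.15,0.08],[0,0,0.332,0,0.0026,-0.163,0.08],[0,0,0.332,0,0.0026,-0.163,0.08],[0,0,0.332,0,0.0026,-0.163,0.035],[0,0,0.332,0,0.0026,-0.163,0.035],[0,0,0.332,0,0.0026,-0.163,0.035],[0,0,0.332,0,0.0026,-0.163,0.035],[0,0,0.332,0,0.0026,-0.163,0.035],[0,0,0.332,0,0.0026,-0.163,0.035]]' 30
python3 -c "
from h import *
go(.6486,-.1335,.18,94)"
```

```text
clock: 9.18
ee_pos: [0.5787, 0.362, 0.0073]
tool_rot: [-0.037, 0.999, 0.0, 0.0]
ft_force: [-1.2, -1.0, 5.7]
gripper_width: 0.0457
grip_force: 30.0
pos [0.5787 0.362  0.0073] yang 94.2 tilt 0.0 q7 1.09 w 0.046 t 9.2 shift [ 0.0699 -0.4955  0.1727] rz [-3.000e-03  3.138e+00]
```

```bash
python3 -m creep '[[0,0,0,0,0,0.06,0.035],[0,0,0,0,0,0.12,0.035],[0,0,0,0.01,-0.06,0.14,0.035],[0,0,0,0.02,-0.12,0.14,0.035],[0,0,0,0.025,-0.18,0.14,0.035],[0,0,0,0.035,-0.24,0.14,0.035],[0,0,0,0.04,-0.3,0.14,0.035],[0,0,0,0.05,-0.36,0.14,0.035],[0,0,0,0.06,-0.42,0.14,0.035],[0,0,0,0.069,-0.47,0.14,0.035],[0,0,0,0.069,-0.494,0.14,0.035],[0,0,0,0.069,-0.494,0.14,0.035]]'
python3 -m creep '[[0,0,0,0,0,-0.03,0.035],[0,0,0,0,0,-0.06,0.035],[0,0,0,0,0,-0.06,0.035],[0,0,0,0,0,-0.06,0.035]]'
python3 -c "
from h import *
go(.6486,-.1335,.0355,94)
s=shot('scene','s2')
cv2.imwrite('pics/s2c.png',cv2.resize(s['color'][230:400,250:450,::-1],None,fx=3,fy=3))"
```

```text
clock: 10.68
ee_pos: [0.6467, -0.1335, 0.1463]
tool_rot: [-0.035, 0.999, -0.0, -0.0]
ft_force: [-0.4, 1.3, -0.8]
gripper_width: 0.0458
grip_force: 30.0
clock: 11.18
ee_pos: [0.6482, -0.1302, 0.0878]
tool_rot: [-0.038, 0.999, 0.0, 0.001]
ft_force: [-0.0, -0.7, -1.5]
gripper_width: 0.0455
grip_force: 30.0
pos [ 0.6482 -0.1302  0.0878] yang 94.3 tilt 0.1 q7 1.86 w 0.046 t 11.2 shift [ 0.0004 -0.0033 -0.0523] rz [-0.005  3.136]
```

View pics/s2c.png

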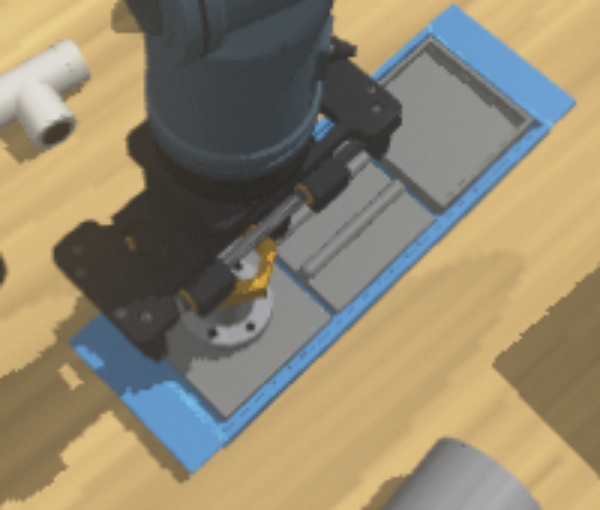

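The nut is held over the post at about (250,260), and the flange lies flat below it.

```bash
python3 -m creep '[[0,0,0,0,-0.001,-0.02,0.035],[0,0,0,0,-0.001,-0.04,0.035],[0,0,0,0,-0.001,-0.051,0.035],[0,0,0,0,-0.001,-0.051,0.035],[0,0,0,0,-0.001,-0.051,0.035]]'
python3 -c "
from h import *
go(.6486,-.1335,.0355,94)"
```

```text
clock: 11.85
ee_pos: [0.6471, -0.133, 0.0351]
tool_rot: [-0.037, 0.999, 0.0, -0.0]
ft_force: [0.5, -0.3, -0.2]
gripper_width: 0.0454
grip_force: 30.0
pos [ 0.6471 -0.133   0.0351] yang 94.2 tilt 0.0 q7 1.87 w 0.045 t 11.8 shift [ 0.0015 -0.0005  0.0004] rz [-3.000e-03  3.138e+00]
```

```bash
python3 -m creep '[[0,0,0,0,0,0,0.06],[0,0,0,0,0,0,0.065],[0,0,0,0,0,0,0.065],[0,0,0,0,0,0.05,0.065],[0,0,0,0,0,0.1,0.065],[0,0,-0.18,0,0,0.14,0.065],[0,0,-0.36,-0.03,0.02,0.14,0.065],[0,0,-0.54,-0.06,0.04,0.14,0.065],[0,0,-0.72,-0.09,0.06,0.14,0.065],[0,0,-0.9,-0.12,0.08,0.14,0.065],[0,0,-1.08,-0.16,0.11,0.14,0.065],[0,0,-1.26,-0.196,0.132,0.14,0.065]]'
python3 -m creep '[[0,0,-0.18,0,0,0,0.065],[0,0,-0.36,0,0,0,0.065],[0,0,-0.54,0,0,0,0.065],[0,0,-0.72,0,0,0,0.065],[0,0,-0.9,0,0,0,0.065],[0,0,-1.091,0,0,0,0.065],[0,0,-1.091,0,0,0,0.065],[0,0,-1.091,0,0,0,0.065]]'
cat > seg.py <<'E'
from h import *
def seg(c,x,y,r,lo,hi):
    P=cloud(c);m=(P[:,:,2]>lo)&(P[:,:,2]<hi)&(np.hypot(P[:,:,0]-x,P[:,:,1]-y)<r)
    q=P[m];print(len(q),np.median(q,0).round(4),np.round(np.hstack([np.ravel(z) for z in cv2.minAreaRect((q[:,:2]*1000).astype(np.float32))]),1));return q
E
python3 - <<'E'
from seg import *
c=shot('wrist','w4');seg(c,.4515,-.001,.055,.015,.045)
go(.4515,-.001,.009,-40.5)
t=shot('top','t3');I=cv2.resize(t['color'][110:230,200:420,::-1],None,fx=3,fy=3)
cv2.imwrite('pics/t3c.png',I);seg(t,.6486,-.1335,.035,.022,.045)
E
```

```text
clock: 13.35
ee_pos: [0.45, 0.0002, 0.1758]
tool_rot: [0.561, 0.828, 0.0, -0.0]
ft_force: [-0.4, 0.1, 0.5]
gripper_width: 0.0653
grip_force: 0.0
clock: 14.35
ee_pos: [0.4514, -0.001, 0.1758]
tool_rot: [0.907, 0.42, 0.0, -0.0]
ft_force: [0.2, 0.4, 0.3]
gripper_width: 0.0652
grip_force: 0.0
3497 [ 0.4552 -0.001   0.0291] [453.5  -3.4  77.2  32.   48.5]
pos [ 0.4514 -0.001   0.1758] yang -40.3 tilt 0.0 q7 -0.46 w 0.065 t 14.4 shift [ 1.000e-04 -0.000e+00 -1.668e-01] rz [-3.000e-03  3.139e+00]
493 [ 0.6408 -0.1299  0.0378] [ 642.4 -130.5   56.7   53.1   64.5]
```

View pics/w4.png

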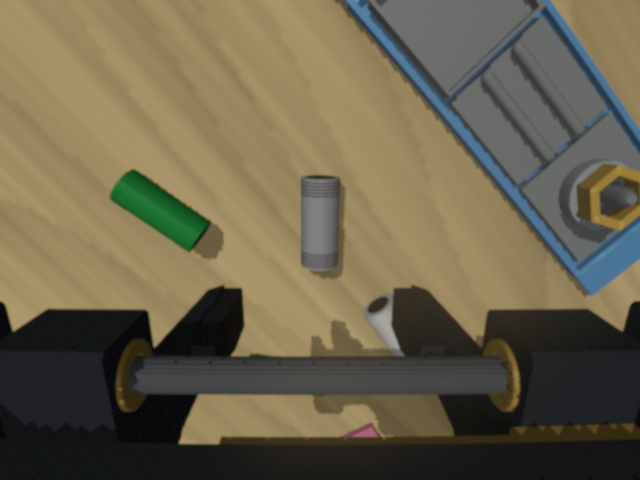

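View pics/t3c.png

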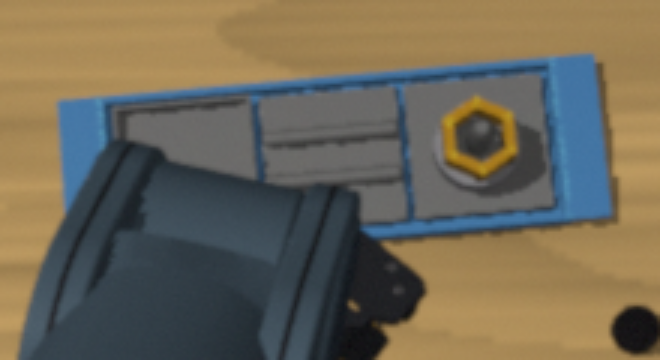

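The nipple sits upright between the fingers at (320,222) in the wrist view. The crop shows the nut sitting around the post at (480,137) on top of the flange.

```bash
python3 -m creep '[[0,0,0,0.001,-0.001,-0.06,0.065],[0,0,0,0.001,-0.001,-0.12,0.065],[0,0,0,0.001,-0.001,-0.16,0.065],[0,0,0,0.001,-0.001,-0.167,0.065],[0,0,0,0.001,-0.001,-0.167,0.065],[0,0,0,0.001,-0.001,-0.167,0.02],[0,0,0,0.001,-0.001,-0.167,0.02],[0,0,0,0.001,-0.001,-0.167,0.02],[0,0,0,0.001,-0.001,-0.167,0.02],[0,0,0,0.001,-0.001,-0.167,0.02]]' 35
python3 -c "
from h import *
go(.642,-.0374,.15,4)"
```

```text
clock: 15.7
ee_pos: [0.4528, -0.0019, 0.0091]
tool_rot: [0.908, 0.419, 0.0, 0.0]
ft_force: [-0.4, 0.3, 6.5]
gripper_width: 0.0313
grip_force: 35.0
pos [ 0.4528 -0.0019  0.0091] yang -40.5 tilt 0.0 q7 -0.18 w 0.031 t 15.7 shift [ 0.1892 -0.0355  0.1409] rz [ 0.777 -2.365]
```

```bash
python3 -m creep '[[0,0,0,0,0,0.06,0.02],[0,0,0,0,0,0.1,0.02],[0,0,0.18,0.03,-0.005,0.1,0.02],[0,0,0.36,0.07,-0.01,0.1,0.02],[0,0,0.54,0.12,-0.02,0.1,0.02],[0,0,0.72,0.16,-0.03,0.1,0.02],[0,0,0.777,0.189,-0.0355,0.1,0.02],[0,0,0.777,0.189,-0.0355,0.1,0.02],[0,0,0.777,0.189,-0.0355,0.07,0.02],[0,0,0.777,0.189,-0.0355,0.05,0.02],[0,0,0.777,0.189,-0.0355,0.05,0.02],[0,0,0.777,0.189,-0.0355,0.05,0.02]]'
python3 -c "
from h import *
go(.642,-.0374,.0255,4)
s=shot('scene','s3')
cv2.imwrite('pics/s3c.png',cv2.resize(s['color'][220:400,250:450,::-1],None,fx=3,fy=3))
c=shot('wrist','w5')"
```

```text
clock: 17.2
ee_pos: [0.6416, -0.0376, 0.0593]
tool_rot: [0.682, 0.731, 0.0, 0.0]
ft_force: [0.8, 0.6, -2.5]
gripper_width: 0.031
grip_force: 35.0
pos [ 0.6416 -0.0376  0.0593] yang 4.0 tilt 0.0 q7 0.36 w 0.031 t 17.2 shift [ 0.0004  0.0002 -0.0338] rz [-0.     3.141]
```

View pics/w5.png

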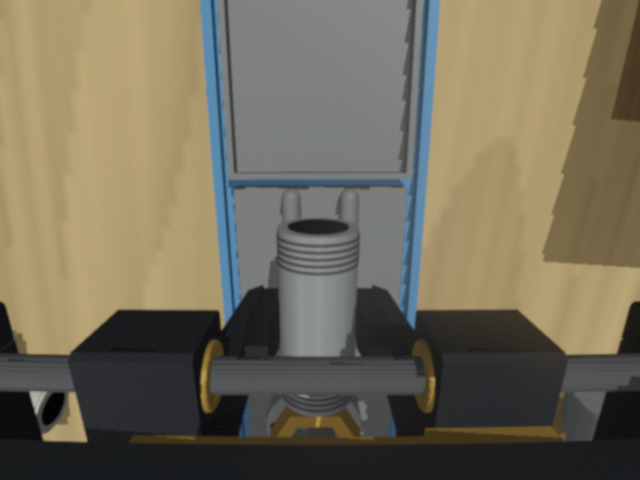

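The nipple at (318,310) lines up with the bar ends at u=290 and 349.

```bash
python3 -m creep '[[0,0,0,0,0,-0.015,0.02],[0,0,0,0,0,-0.027,0.02],[0,0,0,0,0,-0.033,0.02],[0,0,0,0,0,-0.033,0.02],[0,0,0,0,0,-0.033,0.02]]'
python3 -c "
from h import *
go(.642,-.0374,.0255,4)"
```

```text
clock: 17.92
ee_pos: [0.6424, -0.0375, 0.0259]
tool_rot: [0.682, 0.732, 0.001, 0.001]
ft_force: [2.7, 0.4, -0.1]
gripper_width: 0.0313
grip_force: 35.0
pos [ 0.6424 -0.0375  0.0259] yang 4.0 tilt 0.1 q7 0.37 w 0.031 t 17.9 shift [-0.0004  0.0001 -0.0004] rz [-0.     3.141]
```

```bash
python3 -m creep '[[0,0,0,0,0,-0.001,0.045],[0,0,0,0,0,-0.001,0.05],[0,0,0,0,0,-0.001,0.05],[0,0,0,0,0,0.05,0.05],[0,0,0,0,0,0.1,0.065],[0,0,0,0,0,0.15,0.065],[0,0,0,0.003,-0.05,0.16,0.065],[0,0,0,0.006,-0.09,0.16,0.065],[0,0,0,0.006,-0.095,0.16,0.065],[0,0,0,0.006,-0.095,0.16,0.065]]'
python3 - <<'E'
from seg import *
c=shot('wrist','w6')
P=cloud(c)
for n,lo,hi in(('nut',.038,.047),('pin',.0485,.06),('flange',.023,.034)):
    print(n);seg(c,.6486,-.1335,.034,lo,hi)
print('nip');q=seg(c,.642,-.0374,.06,.035,.055)
go(.547,-.355,.15,-68.6)
E
```

```text
clock: 19.18
ee_pos: [0.647, -0.132, 0.1854]
tool_rot: [0.682, 0.731, 0.0, -0.001]
ft_force: [0.7, -0.0, -0.8]
gripper_width: 0.0649
grip_force: 0.0
nut
1673 [ 0.6487 -0.1328  0.0433] [ 648.3 -133.8   51.7   46.1   64.1]
pin
156 [ 0.6512 -0.1352  0.0507] [ 651.5 -135.6   11.1   10.8    5.1]
flange
961 [ 0.6456 -0.1225  0.0272] [ 646.7 -130.4   56.9   49.5    9.4]
nip
4460 [ 0.6441 -0.0366  0.0449] [644.2 -38.6  31.6  75.9   3.9]
pos [ 0.6472 -0.1309  0.1853] yang 4.1 tilt 0.1 q7 0.45 w 0.065 t 19.2 shift [-0.1002 -0.2241 -0.0353] rz [-1.269  1.873]
```

View pics/w6.png

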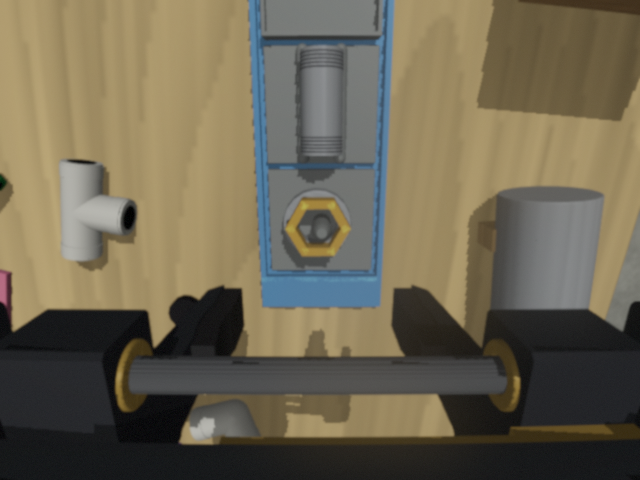

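The flange and nut sit concentric on the post at (318,228). The nipple lies in the groove at (322,102).

```bash
python3 -m creep '[[0,0,-0.18,-0.015,-0.035,0,0.065],[0,0,-0.36,-0.03,-0.07,0,0.065],[0,0,-0.54,-0.045,-0.1,0,0.065],[0,0,-0.72,-0.06,-0.135,0,0.065],[0,0,-0.9,-0.075,-0.17,0,0.065],[0,0,-1.08,-0.09,-0.2,0,0.065],[0,0,-1.269,-0.1,-0.223,0,0.065],[0,0,-1.269,-0.1,-0.223,0,0.065],[0,0,-1.269,-0.1,-0.223,-0.01,0.065],[0,0,-1.269,-0.1,-0.223,-0.01,0.065]]'
python3 - <<'E'
from seg import *
c=shot('wrist','w7')
q=seg(c,.5648,-.3619,.046,.010,.045)
go(.547,-.355,.009,-68.6)
E
```

```text
clock: 20.48
ee_pos: [0.5481, -0.3529, 0.1743]
tool_rot: [0.982, 0.187, -0.0, -0.001]
ft_force: [0.4, -0.0, -0.6]
gripper_width: 0.0648
grip_force: 0.0
4044 [ 0.5742 -0.359   0.0292] [ 567.4 -364.5   58.4   58.2   21. ]
pos [ 0.548  -0.3536  0.1749] yang -68.5 tilt 0.1 q7 -0.25 w 0.065 t 20.5 shift [-0.001  -0.0014 -0.1659] rz [-2.000e-03  3.139e+00]
```

View pics/w7.png

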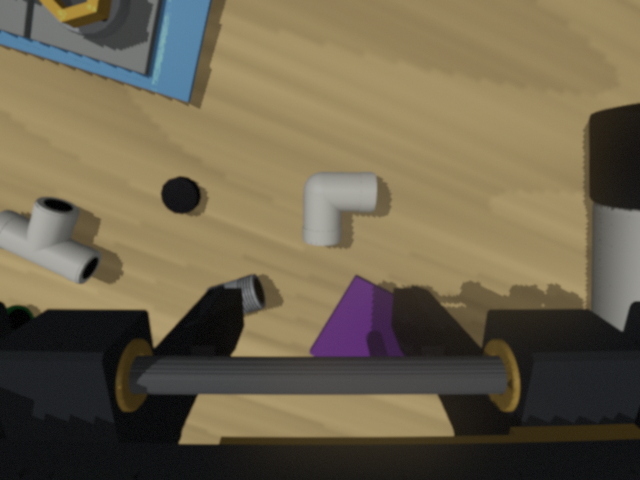

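The elbow is at (335,207), its near leg pointing down the picture between the fingers, with nothing close by.

```bash
python3 -m creep '[[0,0,0,-0.001,-0.0035,-0.06,0.065],[0,0,0,-0.001,-0.0035,-0.12,0.065],[0,0,0,-0.001,-0.0035,-0.155,0.065],[0,0,0,-0.001,-0.0035,-0.165,0.065],[0,0,0,-0.001,-0.0035,-0.165,0.065],[0,0,0,-0.001,-0.0035,-0.165,0.02],[0,0,0,-0.001,-0.0035,-0.165,0.02],[0,0,0,-0.001,-0.0035,-0.165,0.02],[0,0,0,-0.001,-0.0035,-0.165,0.02],[0,0,0,-0.001,-0.0035,-0.165,0.02]]' 25
python3 - <<'E'
from h import *
go(.6353,.0594,.2,-86)
R=lambda a:np.array([[np.cos(a),-np.sin(a)],[np.sin(a),np.cos(a)]])
for yaw in(-176,-86,-158.6+180): print(yaw,R(np.radians(yaw))@[.016,-.013]+[.6353,.0594])
E
```

```text
clock: 21.78
ee_pos: [0.5466, -0.3591, 0.0112]
tool_rot: [0.983, 0.185, 0.0, 0.0]
ft_force: [-1.3, 1.5, 5.7]
gripper_width: 0.0312
grip_force: 25.0
pos [ 0.5466 -0.3591  0.0112] yang -68.7 tilt 0.0 q7 -0.14 w 0.031 t 21.8 shift [0.0887 0.4185 0.1888] rz [-0.302  2.839]
-176 [0.61843214 0.07125223]
-86 [0.62344777 0.04253214]
21.400000000000006 [0.65494029 0.0531343 ]
```

```bash
python3 -m creep '[[0,0,0,0,0,0.06,0.02],[0,0,0,0,0,0.12,0.02],[0,0,-0.1,0.01,0.05,0.13,0.02],[0,0,-0.2,0.02,0.11,0.13,0.02],[0,0,-0.302,0.03,0.17,0.13,0.02],[0,0,-0.302,0.04,0.23,0.13,0.02],[0,0,-0.302,0.05,0.29,0.13,0.02],[0,0,-0.302,0.06,0.35,0.13,0.02],[0,0,-0.302,0.07,0.4,0.13,0.02],[0,0,-0.302,0.072,0.43,0.13,0.02],[0,0,-0.302,0.072,0.43,0.1,0.02],[0,0,-0.302,0.072,0.43,0.1,0.02]]'
python3 -m creep '[[0,0,0,0,0,-0.03,0.02],[0,0,0,0,0,-0.05,0.02],[0,0,0,0,0,-0.05,0.02],[0,0,0,0,0,-0.05,0.02]]'
python3 - <<'E'
from seg import *
go(.6184,.0713,.0237,-86)
c=shot('wrist','w8')
E
```

```text
clock: 23.28
ee_pos: [0.6165, 0.0713, 0.1088]
tool_rot: [0.999, 0.035, -0.002, 0.0]
ft_force: [-0.2, 0.2, -0.9]
gripper_width: 0.031
grip_force: 25.0
clock: 23.78
ee_pos: [0.619, 0.0705, 0.0617]
tool_rot: [0.999, 0.035, 0.001, 0.0]
ft_force: [1.1, 0.2, -0.3]
gripper_width: 0.0312
grip_force: 25.0
pos [0.619  0.0705 0.0617] yang -86.0 tilt 0.1 q7 -1.08 w 0.031 t 23.8 shift [-0.0006  0.0008 -0.038 ] rz [ 1.000e-03 -3.141e+00]
```

View pics/w8.png

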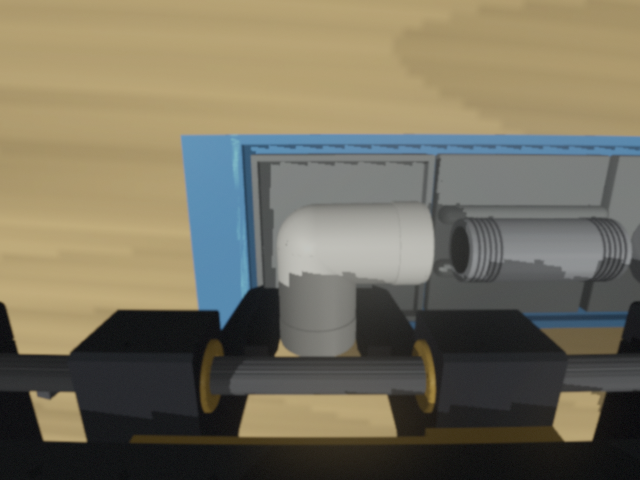

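The elbow, at (345,260), hangs level over the well, parallel to the walls.

```bash
python3 -m creep '[[0,0,0,0,0,-0.02,0.02],[0,0,0,0,0,-0.032,0.02],[0,0,0,0,0,-0.038,0.02],[0,0,0,0,0,-0.038,0.02],[0,0,0,0,0,-0.038,0.02]]'
python3 -c "
from h import *
go(.6184,.0713,.0237,-86)"
```

```text
clock: 24.45
ee_pos: [0.6177, 0.0713, 0.0228]
tool_rot: [0.999, 0.035, -0.001, -0.001]
ft_force: [-3.1, 1.0, 6.7]
gripper_width: 0.0313
grip_force: 25.0
pos [0.6177 0.0713 0.0228] yang -86.0 tilt 0.1 q7 -1.05 w 0.031 t 24.4 shift [0.0007 0.     0.0009] rz [-0.     3.141]
```

```bash
python3 -m creep '[[0,0,0,0,0,0,0.045],[0,0,0,0,0,0,0.045],[0,0,0,0,0,0,0.045],[0,0,0,0,0,0.05,0.045],[0,0,0,0,0,0.1,0.045],[0,0,0,0,0,0.15,0.045],[0,0,0,-0.04,0.04,0.17,0.045],[0,0,0,-0.08,0.08,0.17,0.045],[0,0,0,-0.1,0.13,0.17,0.045],[0,0,0,-0.1,0.18,0.17,0.045],[0,0,0,-0.1,0.2,0.17,0.045],[0,0,0,-0.1,0.2,0.17,0.045]]'
python3 - <<'E'
from seg import *
t=shot('top','t4')
for n,x,y,r,lo,hi in(('elbow',.6353,.0594,.043,.03,.06),('nip',.642,-.0374,.06,.035,.055),('nut',.6486,-.1335,.034,.038,.047),('blank',.4403,.2949,.045,.008,.03),('tee',.4508,-.1367,.06,.015,.045),('short',.4545,-.3079,.04,.015,.045)):
    print(n);seg(t,x,y,r,lo,hi)
cv2.imwrite('pics/t4c.png',cv2.resize(t['color'][100:300,100:500,::-1],None,fx=2,fy=2))
E
```

```text
clock: 25.95
ee_pos: [0.5184, 0.2715, 0.1925]
tool_rot: [0.999, 0.036, 0.0, 0.0]
ft_force: [-0.4, 0.2, 0.1]
gripper_width: 0.045
grip_force: 0.0
elbow
660 [0.6371 0.0644 0.0411] [633.2  60.9  58.   59.1   5. ]
nip
603 [ 0.6388 -0.0367  0.045 ] [641.6 -35.9  31.9  76.1   3.4]
nut
286 [ 0.6453 -0.1315  0.0431] [ 645.1 -131.6   50.2   45.7    5. ]
blank
711 [0.4404 0.2943 0.0156] [439.9 294.8  57.3  56.9  89.3]
tee
978 [ 0.4414 -0.1361  0.0292] [ 450.6 -136.7   84.6   58.7   83.6]
short
408 [ 0.4538 -0.3061  0.0286] [ 454.7 -308.2   32.3   46.3   38.7]
```

View pics/t4c.png

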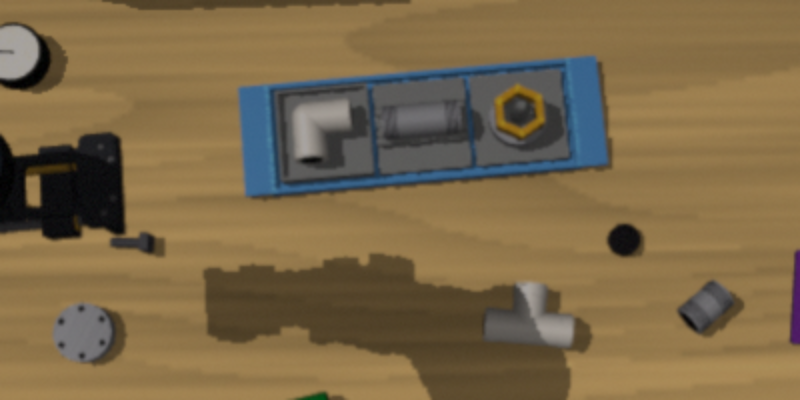

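The crop shows the elbow in the well (318,130), the nipple in the groove (423,120) and the nut and flange on the post (520,110). The look-alikes have not moved, and every measured height and offset is within tolerance.

```bash
python3 -c "
from h import *
print(order.close_job())"
```

```text
the job is handed in; nothing more can be done
None
```

I handed the kit in at about 26 s: flange and nut are on the post, the long nipple is in the groove, the elbow is in the well, and the last picture showed the look-alikes unmoved; the hand-in returned no verdict.

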